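# Lock the filter head and prime the pump

### The arm

A 7-joint arm with a two-finger parallel gripper is mounted at the origin on the work surface. World frame = base frame: x ahead of the robot, y to its left, z up, the work surface at z = 0. Lengths are in m, angles in rad, forces in N, time in s.
With the tool pointing down it reaches from about 0.4 to 0.85 m from the base axis. Payload 10.4 kg.
Tool frame: the origin (TCP) lies on the mounting face of the last link; the fingertips stand r.tips_ahead ahead of it and the grasp point (between the pads) lies 164 mm ahead of it (r.tips_ahead is the distance from the TCP to the fingertips, in m); z points along the fingers, y is the line along which they close (so a half turn about z gives the same grasp; the last joint's range is limited). The gripper opens to 87 mm and grips with 3 to 60 N. Pads are 19 mm wide; open, the fingers measure 117 mm over their backs; the gripper's body (75 mm by 190 mm) begins 51 mm behind the grasp point.
Start: joints at [-1.25, 0.332, -0.065, 1.46, 0.022, 1.35, -0.088], TCP at [0.211, 0.588, 0.405] pointing down, gripper open.
Joint ranges: [-2.6, 2.6], [-0.5, 2.12], [-1.47, 1.34], [0.16, 2.42], [-1.27, 4.41], [0.06, 2.06], [-2.6, 2.6]. Speed limits (rad/s): [2.22, 2.22, 2.79, 2.79, 3.14, 3.14, 3.14].

### API

Orientations are given as a unit quaternion [x, y, z, w].
In Python, from bench import telemetry, imaging, job, r gives the robot as it stands.
- The arm moves only by the tool move_arm, never from a script. Its argument "steps" is a list of rows, each an object of numbers: "dx", "dy", "dz": the shift along the tool's x, y, z in cm; "spin": the turn about the tool's z in rad. In form: [{"dx": .., "dy": .., "dz": .., "spin": ..}, ...]. A call has 1 to 12 rows; each row shifts and turns the commanded pose from where the row before left it, along the tool's axes as they then stand; what a row does not reach is not made up. A row lasts 1/10 s, in which the tool goes at most 50 mm and 8.59 degrees, less where a joint would pass 70% of its speed; a pose out of reach is approached as far as the arm can. A call with a gripper value outside its range is refused whole. "claw" is the finger opening in cm, from 0 to 8.7, set as the call begins (left out, the last holds). The fingers move at their own pace and stop on an object; "squeeze" is the grip in N (left out, the last holds). Time passes only in rows, so rows that do not move let the fingers close. It gives the time, the measured TCP pose, the force, the opening and the grip force at its end, in the units of the state.
- telemetry.read_state(): the state, without advancing time (a new reading comes with each control period).
- imaging.camera(name): name is "scene" or "top"; returns a dict with "img" (400x640x3 uint8, red, green, blue), "camera_matrix" (3x3 intrinsics, pixels), "D" ([k1, k2, p1, p2, k3] as OpenCV has them; the pictures are not rectified), "R" (3x3) and "t" (3): a world point X has camera coordinates R X + t. Camera axes: x right, y down, z forward; pixel columns grow to the right and rows downward; lengths in m; the calibration is good to about 2 mm. A picture is of the moment at which its call begins. There is no depth.
- job.close_job(): hands the job in; it is judged then, once.
The state is a dict: "time": time; "joint_positions": joint angles; "joint_vel": joint speeds; "joint_torque": joint torques, N m; "ee_pos": TCP position; "eef_rot": TCP orientation; "ft_force": force on the tool from outside, world axes, zero at the start; "torque": the same for the moment, N m; "width": finger opening in m; "grip_force": force on a finger pad.
Only numpy, scipy, OpenCV 4.12 (cv2) and the standard library are available. Lean on these libraries where they do the work, as an engineer would, in place of code of your own. Each camera call takes 0.05 s, during which the arm holds its last target. There are 200 camera calls.

### The job

Lock the filter head of the red unit: stand the brass cup that is in the way upright on the round black mat, then slide the lock bar nose first along the fence through both eyelets until it is fully home against the yellow stop, without lifting it off the deck. Then press the red pump pedal down to its stop and let it come back up. Leave all other things where they stand.

Things in the scene. Friction and masses are not known exactly. Their poses are not given: they have to be found in the camera images.
- unit: Red filtration unit, fixed: footprint x -100 (robot side) to +125 mm, y -225 to +215, flat dark steel deck 70 mm above the bench, no rim. Origin on the bench. The lane for the lock bar runs along its +y against the fence, lane centre x = +41. On the deck beyond the fence: brass filter head 26 mm tall, 60 across, under the red tongue (top 34 mm) at x +90, y +135; low brass ports 12 mm tall at x +92, y -30 and -140.
- fence (a point): middle of the top of the robot-side face of the straight aluminium fence on the deck (unit x = +50, y = -40 mm, 9 mm above the deck): 9 mm tall, 10 thick, from unit y = -190 to +109; axes as the unit
- eyelet (a point): centre of the mouth of the first eyelet (unit x +41, y +109, 9 mm above the deck); axes as the unit. Two aluminium lugs across the lane, 12 thick, 36 tall, centred at unit y +115 and +155, each with a hole 22 wide and 22 high, floor level with the deck; the red clamp tongue with the same opening lies between. A slanted lead-in, 16 mm long, stands on the robot side of the mouth.
- stop (a point): point on the face of the yellow stop block where the nose of the bar arrives (unit x = +41, y = +190, 9 mm above the deck); axes as the unit
- bar: Loose lock bar on the deck, about 0.25 kg: 18 mm square steel with a blue tail, 170 mm long in all, of which the last 30 mm is a round tapered nose of 14 mm. Origin at the centre of its underside; its y axis points to the nose. Starts away from the fence, askew by up to 0.3 rad, nose roughly towards the eyelets (unit +y); slides when pushed.
- nose (a point): end of the nose of the bar, on its centre line (bar y = +85 mm, 9 mm up)
- tail (a point): end of the blue tail of the bar, on its centre line (bar y = -85 mm, 9 mm up)
- cup: Loose brass filter cup standing on the deck in the lane, between bar and first eyelet: solid round body 48 mm in diameter, 50 mm tall, foot 50 mm, about 0.28 kg. Origin at the centre of its underside, z up.
- mat: Round black rubber mat fixed flat on the bench, 140 mm in diameter, 4 mm thick, to the right or left of the red unit. Origin at the centre of its underside.
- pump: Grey hand pump fixed on the bench on the side opposite the mat: base plate 190 mm (its x, -70 to +120) by 80 by 18 mm. The red pedal is hinged at its far end (x = +90, 50 mm up, hinge along y), and reaches towards -x. Origin on the bench; the pad is at x about -25 mm.
- pad (a point): centre of the top of the pad of the red pedal (56 by 50 mm, the free end), about 120 mm from the hinge, 91 mm above the bench at rest and 50 mm when fully down, moving 7 mm towards -x meanwhile
- pedal (a joint): angle of the red spring pedal: 0 up at rest, 0.35 fully down at its stop; pressing the pad takes 3 N at first and about 9 N at the stop; it springs back up by itself when released
- amber: amber glass bottle, 68 mm across, 190 tall, white cap, standing on the bench; not to be disturbed. Origin at the centre of its underside.
- wash: white plastic bottle, 64 mm across, 170 tall, blue cap, standing on the bench; not to be disturbed. Origin at the centre of its underside.
- vial: small clear jar with blue cap, 34 mm across, 55 tall, standing on the deck of the red unit near the eyelets; not to be disturbed. Origin at the centre of its underside.
- wrench: steel wrench 170 mm long lying on the bench between robot and red unit; not to be disturbed. Origin at the middle of its underside.
- flange: brass ring, 72 mm across, 16 tall, lying on the bench beyond the red unit; not to be disturbed. Origin at the centre of its underside.
- beaker: glass beaker, 64 mm across, 75 tall, standing beyond the red unit; not to be disturbed. Origin at the centre of its underside.
- jar: green glass jar with black cap, 60 mm across, 75 tall, standing beyond the red unit; not to be disturbed. Origin at the centre of its underside.
Things that resemble listed ones, but are neither listed nor needed, are in the scene too. Of the things shaped like the bar, the steel one is meant.

How it is judged:
On the way, in this order (a step that is already met when the one before it is completed fails the run):
1. the lock bar is through both eyelets and home against the stop (y of nose in the frame of unit between 0.182 and 0.196 m and x of nose in the frame of unit between 0.034 and 0.048 m and z of nose in the frame of unit below 0.088 m and angle between the y axis of bar and the y axis of unit, either way round below 0.06 rad), for 0.2 s.
2. the pedal is pressed down to its stop (value of joint pedal above 0.31 rad), for 0.1 s.
At the end, for the whole second after the job is handed in: Bar through both eyelets, nose within 8 mm of the yellow stop (7 mm sideways, 0.06 rad); after that the pedal was pressed past 0.31 rad and is up again (under 0.04); cup upright on the mat, within 50 mm of its middle; all at rest, nothing else moved 25 mm or tipped (all of step 1 and value of joint pedal below 0.04 rad and horizontal distance between cup and mat below 0.05 m and height (world z) of cup below 0.012 m and angle between cup's own z axis and vertical below 0.1 rad and linear speed of each of cup, bar below 0.02 m/s); the robot touches nothing.
It fails at once if the lock bar is lifted off the deck (its middle or either end more than 20 mm) (z of bar in the frame of unit above 0.09 m or z of any of nose, tail in the frame of unit above 0.099 m).
It fails at once if the brass cup is tipped over (angle between cup's own z axis and vertical above 0.7 rad).
It fails at once if another thing is pushed more than 25 mm or tipped (distance of any of amber, wash, vial, wrench, flange, beaker, jar from where it was at the start of the episode above 0.025 m or angle between any of amber, wash, vial, beaker, jar's own z axis and vertical above 0.4 rad).
It also fails if it takes over 72 s, if anything falls off the work surface, if the arm or the gripper's body presses on something with over 40 N, if the wrist force passes 120 N, or if a joint passes its speed limit or range.

## Working session

There is one attempt and no reset: what is moved stays moved. The work goes in short steps, Python scripts to look and compute and a tool call to move; the robot and the scene stay as the last step left them, time stands still between calls to the robot, and variables do not carry over. Pictures are saved under pics/ and viewed, at most 12 in all, crops included, and the job is handed in when it is done.

Besides the shell and the picture viewer there is one more tool, called after "Call:" as name([rows], argument=value, ...), one row to a line, values as JSON. move_arm: Moves the arm, as the interface text tells. Its arguments: {"type":"object","properties":{"steps":{"type":"array","items":{"type":"object","properties":{"dx":{"type":"number"},"dy":{"type":"number"},"dz":{"type":"number"},"spin":{"type":"number"}}}},"claw":{"type":"number"},"squeeze":{"type":"number"}},"required":["steps"]}

```bash
mkdir -p pics
cat > h.py <<'E'
import numpy as np, cv2
from bench import telemetry, imaging, job, r
def cam(n):
    return imaging.camera(n)
def save(c,name,box=None,s=1):
    im=c["img"]
    if box: im=im[box[1]:box[3],box[0]:box[2]]
    im=cv2.resize(im,None,fx=s,fy=s,interpolation=cv2.INTER_CUBIC)
    cv2.imwrite("pics/"+name,im[:,:,::-1])
def ray(c,uv):
    K=np.array(c["camera_matrix"]);D=np.array(c["D"]);R=np.array(c["R"]);t=np.array(c["t"])
    p=cv2.undistortPoints(np.array([[uv]],float),K,D)[0,0]
    return -R.T@t, R.T@np.array([p[0],p[1],1])
def onz(c,uv,z):
    o,d=ray(c,uv); return o+d*(z-o[2])/d[2]
def proj(c,X):
    R=np.array(c["R"]);t=np.array(c["t"])
    return cv2.projectPoints(np.array([X],float).reshape(-1,1,3),cv2.Rodrigues(R)[0],t,np.array(c["camera_matrix"]),np.array(c["D"]))[0][:,0]
E
python3 - <<'E'
from h import *
import pickle
a=cam("top");b=cam("scene")
pickle.dump((a,b),open("c0.pkl","wb"))
save(a,"top0.png");save(b,"scene0.png")
for c in(a,b): print(-np.array(c["R"]).T@np.array(c["t"]),np.array(c["R"]).round(2).tolist())
s=telemetry.read_state();print(s["time"],s["ee_pos"],s["eef_rot"],r.tips_ahead)
E
```

```text
[0.33773311 0.01062652 1.47064182] [[0.01, -1.0, 0.02], [-0.99, -0.02, -0.12], [0.12, -0.02, -0.99]]
[ 1.37353962 -0.33013688  0.88012956] [[0.35, 0.94, -0.01], [0.61, -0.23, -0.76], [-0.71, 0.26, -0.65]]
0.1 [0.21059707 0.58833253 0.40406458] [ 1.71015991e-01  9.85268060e-01 -6.10813386e-04 -8.33687157e-05] 0.1822
```

View pics/top0.png

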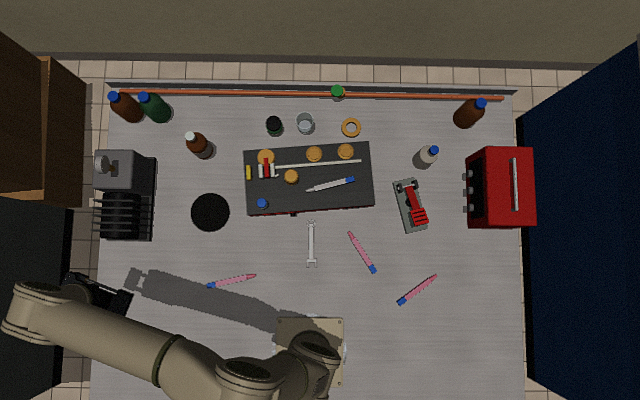

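View pics/scene0.png

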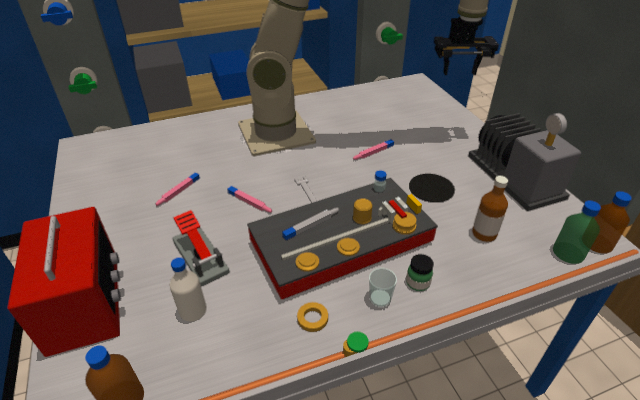

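The bar could be confused with these: the steel bar with a blue tail (330,184) on the deck, or the pink sticks (232,281), (362,252) and (417,289). I choose the steel one.

The cup could be confused with the brass ports (314,153) and (346,151), the filter head (266,157) or the flange (351,127). I choose (291,176), the tall one in the lane. The mat is the black disc (210,212) and the pump is at (411,205). Next I check these in a close crop.

Run:
```python
from h import *
import pickle
a,b=pickle.load(open("c0.pkl","rb"))
save(a,"crop1.png",(235,130,393,235),5)
save(b,"crop2.png",(240,165,440,290),4)
hs=cv2.cvtColor(a["img"],cv2.COLOR_RGB2HSV)
# unit deck: dark region
g=a["img"].max(2); m=((g<75)).astype(np.uint8); m[:, :235]=0;m[:,385:]=0;m[:130]=0;m[222:]=0
m=cv2.morphologyEx(m,cv2.MORPH_CLOSE,np.ones((9,9)))
cs=max(cv2.findContours(m,0,1)[0],key=cv2.contourArea)
print("deckrect",cv2.boxPoints(cv2.minAreaRect(cs)),cv2.approxPolyDP(cs,6,True)[:,0].tolist())
for x in cv2.approxPolyDP(cs,6,True)[:,0]: print(x,onz(a,x,.07).round(4))
# mat
m=(g<45).astype(np.uint8); m[:, :185]=0;m[:,235:]=0;m[:185]=0;m[240:]=0
c=max(cv2.findContours(m,0,1)[0],key=cv2.contourArea); M=cv2.moments(c);uv=(M['m10']/M['m00'],M['m01']/M['m00'])
print("mat",uv,onz(a,uv,.004),cv2.boundingRect(c))
```

```text
deckrect [[238.31622 146.45935]
 [366.5816  129.96808]
 [376.28265 205.42078]
 [248.01727 221.91205]] [[368, 141], [343, 133], [343, 143], [243, 151], [247, 214], [373, 205]]
[368 141] [ 0.725  -0.1963  0.07  ]
[343 133] [ 0.752  -0.1088  0.07  ]
[343 143] [ 0.7162 -0.1089  0.07  ]
[243 151] [0.6816 0.2373 0.07  ]
[247 214] [0.4632 0.2161 0.07  ]
[373 205] [ 0.5005 -0.2128  0.07  ]
mat (209.69785575048732, 211.80986654670863) [0.47485663 0.35844333 0.004     ] (191, 193, 39, 39)
```

View pics/crop1.png

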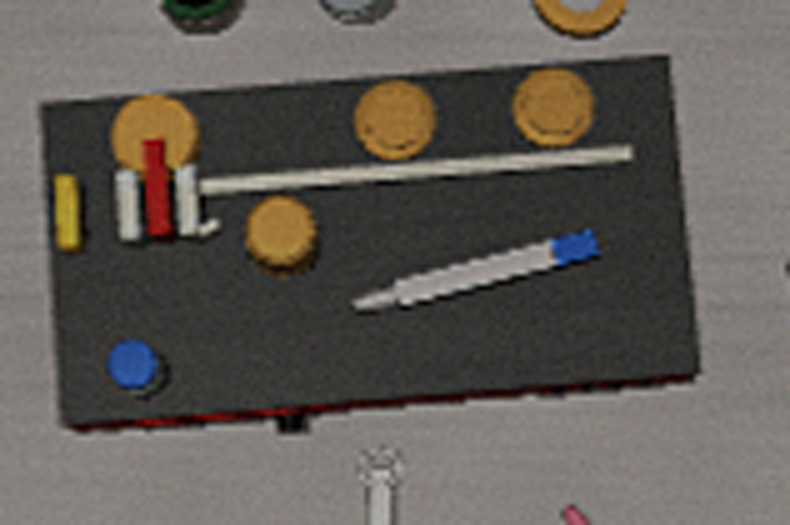

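View pics/crop2.png

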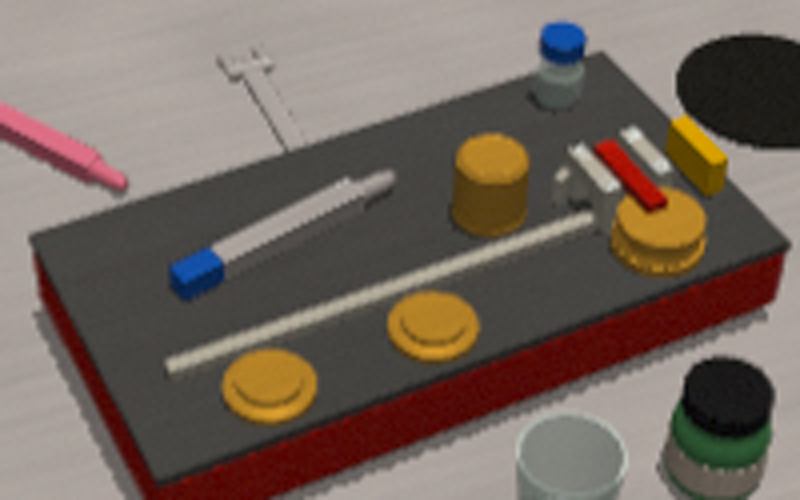

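The crops confirm the choices. In the top crop the nose is at (354,306), the blue tail at (597,244) and the cup top at (282,227). The deck corners are at (42,102), (668,57), (698,377) and (63,423). The vial's blue cap is at (133,362).

```bash
cat >> h.py <<'E'
def kab(U,W):
    U=np.array(U,float);W=np.array(W)[:,:2];u=U-U.mean(0);w=W-W.mean(0)
    th=np.arctan2((u[:,0]*w[:,1]-u[:,1]*w[:,0]).sum(),(u*w).sum())
    R=np.array([[np.cos(th),-np.sin(th)],[np.sin(th),np.cos(th)]])
    t=W.mean(0)-R@U.mean(0); return th,R,t,(W-(U@R.T+t))
E
python3 - <<'E'
from h import *
import pickle
a,b=pickle.load(open("c0.pkl","rb"))
fa=lambda p:((p[0]+.5)/5-.5+235,(p[1]+.5)/5-.5+130)
fb=lambda p:((p[0]+.5)/4-.5+240,(p[1]+.5)/4-.5+165)
C=[(125,215),(125,-225),(-100,-225),(-100,215)]
F=[(50,109),(50,-190)]
U=np.array(C+F)/1000
z=[.07]*4+[.079]*2
for n,c,f,P in(("top",a,fa,[(42,102),(668,57),(698,377),(63,423),(203,194),(632,160)]),("scene",b,fb,[(788,244),(158,480),(33,238),(600,54),(588,214),(168,359)])):
    W=[onz(c,f(p),zz) for p,zz in zip(P,z)]
    th,R,t,e=kab(U,W);print(n,th,t,"\n",(e*1000).round(1).tolist())
    pts={"nose":((354,306),.079),"tail":((597,244),.079),"cuptop":((282,227),.12),"vialtop":((133,362),.125),"stopTopRobotside":((68,250),.09)} if n=="top" else {"nose":((393,178),.079),"tailtop":((178,266),.088),"cuptop":((491,160),.12),"vialtop":((562,36),.125)}
    for k,(p,zz) in pts.items():
        w=onz(c,f(p),zz); print(k,w.round(4),"unit",((R.T@(w[:2]-t))*1000).round(1))
# pump red in both
for n,c,box in(("top",a,(385,170,440,240)),("scene",b,(165,205,240,285))):
    hs=cv2.cvtColor(c["img"],cv2.COLOR_RGB2HSV);m=(((hs[...,0]<8)|(hs[...,0]>172))&(hs[...,1]>150)&(hs[...,2]>70)).astype(np.uint8)
    k=np.zeros_like(m);k[box[1]:box[3],box[0]:box[2]]=1;m*=k
    ys,xs=np.nonzero(m);print(n,"red",xs.min(),xs.max(),ys.min(),ys.max())
save(a,"p1.png",(385,165,445,240),6);save(b,"p2.png",(150,195,240,295),6)
A=cv2.imread("pics/p1.png");B=cv2.imread("pics/p2.png");B=cv2.copyMakeBorder(cv2.resize(B,None,fx=.75,fy=.75),0,0,0,0,0);A=cv2.copyMakeBorder(A,0,0,0,0,0)
cv2.imwrite("pics/p12.png",np.hstack([A,B]))
E
```

```text
top 0.09148985508818899 [0.58067844 0.01316489] 
 [[-0.4, -1.3], [-0.7, 2.5], [-1.1, 3.1], [1.0, -2.7], [-0.2, -2.6], [1.4, 1.0]]
nose [0.5445 0.0192 0.079 ] unit [-35.5   9.3]
tail [ 0.5901 -0.1464  0.079 ] unit [  -5.2 -159.8]
cuptop [0.5906 0.0675 0.12  ] unit [14.9 53.2]
vialtop [0.4983 0.1629 0.125 ] unit [-68.3 156.7]
stopTopRobotside [0.5781 0.213  0.09  ] unit [ 15.7 199.2]
scene 0.09443425253394133 [0.58440295 0.01475211] 
 [[-0.9, -2.2], [-1.7, 1.3], [2.8, 2.7], [1.3, -3.1], [0.8, -2.3], [-2.3, 3.6]]
nose [0.5471 0.0206 0.079 ] unit [-36.6   9.3]
tailtop [ 0.585  -0.1396  0.088 ] unit [ -13.9 -153.7]
cuptop [0.5957 0.0674 0.12  ] unit [16.2 51.4]
vialtop [0.5001 0.164  0.125 ] unit [-69.8 156.5]
top red 405 428 186 225
scene red 174 210 211 258
```

View pics/p12.png

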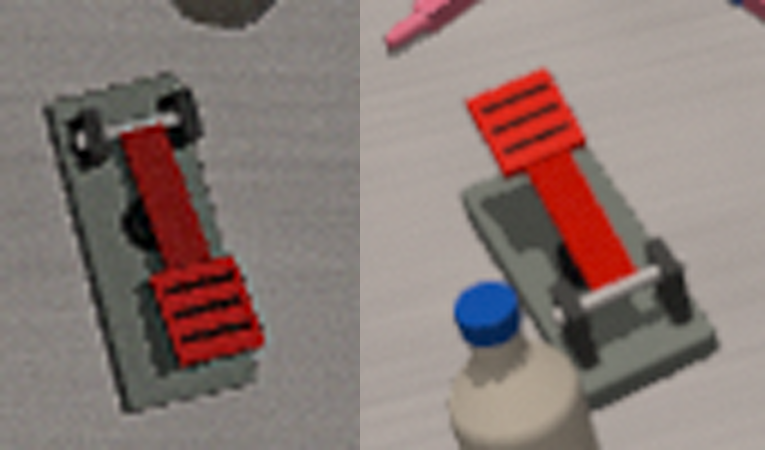

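```bash
cat >> h.py <<'E'
TH=.093; T0=np.array([.5825,.0140]); RU=np.array([[np.cos(TH),-np.sin(TH)],[np.sin(TH),np.cos(TH)]])
def u2w(x,y): return RU@np.array([x,y])/1000+T0
def w2u(w): return RU.T@(np.array(w)[:2]-T0)*1000
from scipy.spatial.transform import Rotation as Ro
def go(x,y,z=None,yang=None):
    s=telemetry.read_state();p=np.array(s["ee_pos"]);M=Ro.from_quat(s["eef_rot"]).as_matrix()
    z=p[2] if z is None else z
    d=M.T@(np.array([x,y,z])-p)*100
    ya=np.arctan2(M[1,1],M[0,1]); out="tool shift cm %s"%d.round(2)
    if yang is not None: out+=" spin %.3f"%((ya-yang+np.pi/2)%np.pi-np.pi/2)
    print("t",round(s["time"],2),"pos",p.round(4),"u",w2u(p).round(1),"yang",round(ya,3),out,"F",np.round(s["ft_force"],1),"w",round(s["width"],4))
E
python3 - <<'E'
from h import *
import pickle
a,b=pickle.load(open("c0.pkl","rb"))
fp=lambda p:((p[0]+.5)/6-.5+385,(p[1]+.5)/6-.5+165)
fs=lambda p:((p[0]-360+.5)/4.5-.5+150,(p[1]+.5)/4.5-.5+195)
print("pad",onz(a,fp((209,311)),.091),onz(b,fs((526,121)),.091))
print("hinge",onz(a,fp((143,125)),.05),onz(b,fs((621,287)),.05))
print("amber cap",onz(a,(192,136),.19),"scene",onz(b,(502,183),.19))
print("wash cap",onz(a,(434,150),.17),onz(b,(178,265),.17))
print(u2w(15.5,52.3))
go(.593,.0675,.36,TH)
E
```

```text
pad [ 0.46169683 -0.36637666  0.091     ] [ 0.46590935 -0.36404169  0.091     ]
hinge [ 0.5736894  -0.34071045  0.05      ] [ 0.57199494 -0.33498959  0.05      ]
amber cap [0.69822782 0.38135225 0.19      ] scene [0.71585429 0.38388829 0.19      ]
wash cap [ 0.67162952 -0.3965366   0.17      ] [ 0.68453514 -0.39556051  0.17      ]
[0.59307613 0.06751341]
t 0.1 pos [0.2106 0.5883 0.4041] u [-317.   606.4] yang 1.227 tool shift cm [-53.56 -36.14   4.45] spin 1.134 F [0.3 0.3 0.3] w 0.087
```

Call:
move_arm([
  {"dx": -3.8,"dy": -2.6},
  {"dx": -3.8,"dy": -2.6},
  {"dx": -3.8,"dy": -2.6},
  {"dx": -3.8,"dy": -2.6},
  {"dx": -3.8,"dy": -2.6},
  {"dx": -3.8,"dy": -2.6},
  {"dx": -3.8,"dy": -2.6},
  {"dx": -3.8,"dy": -2.6},
  {"dx": -3.8,"dy": -2.6},
  {"dx": -3.8,"dy": -2.6},
  {"dx": -3.8,"dy": -2.6},
  {"dx": -3.8,"dy": -2.6},
], claw=8.7)

```text
$.steps[0]: bad value
```

Call:
move_arm([
  {"spin": 0.142},
  {"spin": 0.142},
  {"spin": 0.142},
  {"spin": 0.142},
  {"spin": 0.142},
  {"spin": 0.142},
  {"spin": 0.142},
  {"spin": 0.14},
  {},
])

```text
$.steps[0]: bad value
```

Run:
```python
from h import *
go(.593,.0675,.268,TH)
```

```text
t 0.1 pos [0.2106 0.5883 0.4041] u [-317.   606.4] yang 1.227 tool shift cm [-53.55 -36.13  13.65] spin 1.134 F [0.3 0.3 0.3] w 0.087
```

Call:
move_arm([
  {"dx": -3.8,"dy": -2.6,"dz": 0,"spin": 0},
  {"dx": -3.8,"dy": -2.6,"dz": 0,"spin": 0},
  {"dx": -3.8,"dy": -2.6,"dz": 0,"spin": 0},
  {"dx": -3.8,"dy": -2.6,"dz": 0,"spin": 0},
  {"dx": -3.8,"dy": -2.6,"dz": 0,"spin": 0},
  {"dx": -3.8,"dy": -2.6,"dz": 0,"spin": 0},
  {"dx": -3.8,"dy": -2.6,"dz": 0,"spin": 0},
  {"dx": -3.8,"dy": -2.6,"dz": 0,"spin": 0},
  {"dx": -3.8,"dy": -2.6,"dz": 0,"spin": 0},
  {"dx": -3.8,"dy": -2.6,"dz": 0,"spin": 0},
  {"dx": -3.8,"dy": -2.6,"dz": 0,"spin": 0},
  {"dx": -3.8,"dy": -2.6,"dz": 0,"spin": 0},
], claw=8.7)

```text
time: 1.3
ee_pos: [0.5355, 0.1393, 0.4046]
eef_rot: [0.171, 0.985, 0.0, -0.0]
ft_force: [0.8, 1.0, -0.5]
width: 0.0869
grip_force: 0.0
```

Call:
move_arm([
  {"dx": 0,"dy": 0,"dz": 0,"spin": 0.142},
  {"dx": 0,"dy": 0,"dz": 0,"spin": 0.142},
  {"dx": 0,"dy": 0,"dz": 0,"spin": 0.142},
  {"dx": 0,"dy": 0,"dz": 0,"spin": 0.142},
  {"dx": 0,"dy": 0,"dz": 0,"spin": 0.142},
  {"dx": 0,"dy": 0,"dz": 0,"spin": 0.142},
  {"dx": 0,"dy": 0,"dz": 0,"spin": 0.142},
  {"dx": 0,"dy": 0,"dz": 0,"spin": 0.14},
  {"dx": 0,"dy": 0,"dz": 0,"spin": 0},
])

```text
time: 2.2
ee_pos: [0.5347, 0.141, 0.4044]
eef_rot: [0.674, 0.738, -0.0, -0.0]
ft_force: [0.7, -0.5, -0.7]
width: 0.0871
grip_force: 0.0
```

Run:
```python
from h import *
go(.593,.0675,.268,TH)
```

```text
t 2.2 pos [0.5347 0.141  0.4044] u [-35.8 130.9] yang 0.091 tool shift cm [-7.85  5.15 13.64] spin -0.002 F [ 0.7 -0.5 -0.7] w 0.0871
```

Call:
move_arm([
  {"dx": -3.93,"dy": 2.6,"dz": 0,"spin": 0},
  {"dx": -3.93,"dy": 2.6,"dz": 0,"spin": 0},
  {"dx": 0,"dy": 0,"dz": 2.7,"spin": 0},
  {"dx": 0,"dy": 0,"dz": 2.7,"spin": 0},
  {"dx": 0,"dy": 0,"dz": 2.7,"spin": 0},
  {"dx": 0,"dy": 0,"dz": 2.7,"spin": 0},
  {"dx": 0,"dy": 0,"dz": 2.8,"spin": 0},
  {"dx": 0,"dy": 0,"dz": 0,"spin": 0},
])

```text
time: 3.0
ee_pos: [0.5924, 0.0676, 0.265]
eef_rot: [0.672, 0.741, -0.003, -0.002]
ft_force: [-0.6, -1.0, 0.1]
width: 0.0872
grip_force: 0.0
```

Call:
move_arm([
  {"dx": 0,"dy": 0,"dz": 0,"spin": 0},
  {"dx": 0,"dy": 0,"dz": 0,"spin": 0},
  {"dx": 0,"dy": 0,"dz": 0,"spin": 0},
  {"dx": 0,"dy": 0,"dz": 0,"spin": 0},
  {"dx": 0,"dy": 0,"dz": 0,"spin": 0},
  {"dx": 0,"dy": 0,"dz": 0,"spin": 0},
  {"dx": 0,"dy": 0,"dz": 0,"spin": 0},
  {"dx": 0,"dy": 0,"dz": 0,"spin": 0},
], claw=3.5, squeeze=25)

```text
time: 3.8
ee_pos: [0.5938, 0.0676, 0.269]
eef_rot: [0.673, 0.739, 0.0, -0.0]
ft_force: [-3.8, 0.3, 6.1]
width: 0.0473
grip_force: 25.0
```

Run:
```python
from h import *
go(.475,.358,.345,TH)
```

```text
t 3.8 pos [0.5938 0.0676 0.269 ] u [16.2 52.3] yang 0.093 tool shift cm [30.02 -9.13 -7.59] spin 0.000 F [-3.8  0.3  6.1] w 0.0473
```

Call:
move_arm([
  {"dx": 0,"dy": 0,"dz": -1.5,"spin": 0},
  {"dx": 0,"dy": 0,"dz": -2,"spin": 0},
  {"dx": 0,"dy": 0,"dz": -2,"spin": 0},
  {"dx": 0,"dy": 0,"dz": -2.2,"spin": 0},
  {"dx": 0,"dy": 0,"dz": 0,"spin": 0},
])

```text
time: 4.3
ee_pos: [0.5947, 0.0674, 0.3493]
eef_rot: [0.674, 0.739, 0.002, 0.002]
ft_force: [0.7, 0.6, -1.9]
width: 0.0474
grip_force: 25.0
```

Call:
move_arm([
  {"dx": 1.5,"dy": -0.45,"dz": 0,"spin": 0},
  {"dx": 2.5,"dy": -0.76,"dz": 0,"spin": 0},
  {"dx": 3,"dy": -0.91,"dz": 0,"spin": 0},
  {"dx": 3,"dy": -0.91,"dz": 0,"spin": 0},
  {"dx": 3,"dy": -0.91,"dz": 0,"spin": 0},
  {"dx": 3,"dy": -0.91,"dz": 0,"spin": 0},
  {"dx": 3,"dy": -0.91,"dz": 0,"spin": 0},
  {"dx": 3,"dy": -0.91,"dz": 0,"spin": 0},
  {"dx": 3,"dy": -0.91,"dz": 0,"spin": 0},
  {"dx": 2.5,"dy": -0.76,"dz": 0,"spin": 0},
  {"dx": 2.5,"dy": -0.76,"dz": 0,"spin": 0},
  {"dx": 0,"dy": 0,"dz": 0,"spin": 0},
])

```text
time: 5.5
ee_pos: [0.4729, 0.3618, 0.3446]
eef_rot: [0.671, 0.741, -0.0, -0.001]
ft_force: [-0.7, -0.6, -1.9]
width: 0.0478
grip_force: 25.0
```

Run:
```python
from h import *
go(.475,.358,.204,TH)
b=cam("scene"); save(b,"held.png",(330,100,560,260),3)
```

```text
t 5.5 pos [0.4729 0.3618 0.3446] u [-76.9 356.5] yang 0.099 tool shift cm [-0.41  0.2  14.06] spin 0.006 F [-0.7 -0.6 -1.9] w 0.0478
```

View pics/held.png

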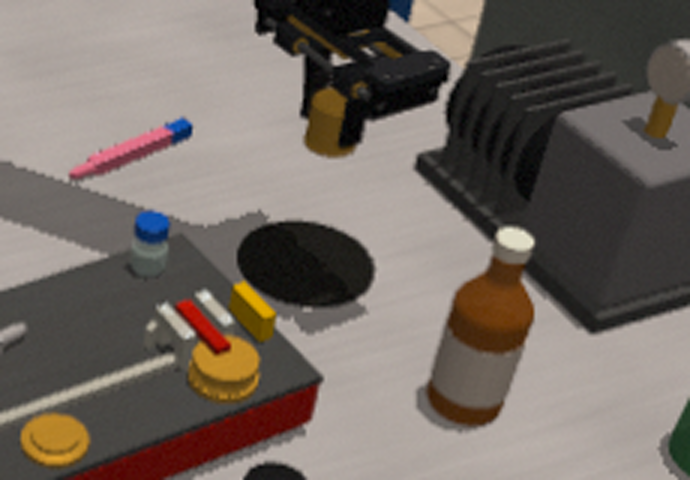

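The picture shows the cup held upright at (335,120), on its way to the mat at (305,262). Next I lower it.

Call:
move_arm([
  {"dx": -0.4,"dy": 0.2,"dz": 2.5,"spin": 0},
  {"dx": 0,"dy": 0,"dz": 3,"spin": 0},
  {"dx": 0,"dy": 0,"dz": 3,"spin": 0},
  {"dx": 0,"dy": 0,"dz": 2.5,"spin": 0},
  {"dx": 0,"dy": 0,"dz": 1.5,"spin": 0},
  {"dx": 0,"dy": 0,"dz": 0.7,"spin": 0},
  {"dx": 0,"dy": 0,"dz": 0.5,"spin": 0},
  {"dx": 0,"dy": 0,"dz": 0.2,"spin": 0},
  {"dx": 0,"dy": 0,"dz": 0.1,"spin": 0},
  {"dx": 0,"dy": 0,"dz": 0,"spin": 0},
  {"dx": 0,"dy": 0,"dz": 0,"spin": 0},
])

```text
time: 6.65
ee_pos: [0.478, 0.3542, 0.2063]
eef_rot: [0.673, 0.739, 0.001, 0.0]
ft_force: [0.2, -0.6, -2.4]
width: 0.0472
grip_force: 25.0
```

Call:
move_arm([
  {"dx": 0,"dy": 0,"dz": 0.2,"spin": 0},
  {"dx": 0,"dy": 0,"dz": 0.15,"spin": 0},
  {"dx": 0,"dy": 0,"dz": 0,"spin": 0},
  {"dx": 0,"dy": 0,"dz": 0,"spin": 0},
])

```text
time: 7.05
ee_pos: [0.4779, 0.3541, 0.203]
eef_rot: [0.673, 0.739, 0.0, -0.0]
ft_force: [-1.1, -1.1, 5.1]
width: 0.0472
grip_force: 25.0
```

Contact. I release and rise, then take two views.

Call:
move_arm([
  {"dx": 0,"dy": 0,"dz": 0,"spin": 0},
  {"dx": 0,"dy": 0,"dz": 0,"spin": 0},
  {"dx": 0,"dy": 0,"dz": 0,"spin": 0},
  {"dx": 0,"dy": 0,"dz": 0,"spin": 0},
  {"dx": 0,"dy": 0,"dz": 0,"spin": 0},
  {"dx": 0,"dy": 0,"dz": -1.5,"spin": 0},
  {"dx": 0,"dy": 0,"dz": -4,"spin": 0},
  {"dx": 0,"dy": 0,"dz": -4,"spin": 0},
  {"dx": 0,"dy": 0,"dz": -4,"spin": 0},
  {"dx": 0,"dy": 0,"dz": 0,"spin": 0},
], claw=8.7)

```text
time: 8.05
ee_pos: [0.4791, 0.3545, 0.3445]
eef_rot: [0.674, 0.739, 0.005, 0.0]
ft_force: [1.7, 0.3, 0.5]
width: 0.0872
grip_force: 0.0
```

Run:
```python
from h import *
import pickle
a=cam("top");b=cam("scene");pickle.dump((a,b),open("c1.pkl","wb"))
A=cv2.resize(a["img"][125:235,180:400],None,fx=3.6,fy=3.6,interpolation=2)
B=cv2.resize(b["img"][100:280,240:560],None,fx=2.475,fy=2.475,interpolation=2)
w=min(A.shape[1],B.shape[1]);v=np.vstack([A[:,:w],cv2.resize(B,(w,int(B.shape[0]*.44)))]) if 0 else A
cv2.imwrite("pics/after.png",v[:,:,::-1])
# bar in unit coords, from masks: steel bright pixels inside deck region in top view; line fit
im=a["img"];hs=cv2.cvtColor(im,cv2.COLOR_RGB2HSV)
for n,c,zt in(("top",a,.088),("scene",b,.088)):
    im=c["img"];hs=cv2.cvtColor(im,cv2.COLOR_RGB2HSV)
    m=((im.max(2)>105)&(hs[...,1]<70))|((hs[...,0]>100)&(hs[...,0]<125)&(hs[...,1]>120)&(hs[...,2]>90))
    ys,xs=np.nonzero(m); P=np.array([w2u(onz(c,(x,y),.082)) for x,y in zip(xs,ys)])
    k=(P[:,0]>-60)&(P[:,0]<20)&(P[:,1]>-185)&(P[:,1]<40);P=P[k]
    q=cv2.fitLine(P.astype(np.float32),cv2.DIST_HUBER,0,.01,.01).ravel()
    s=(P-q[2:])@q[:2];n1=q[2:]+q[:2]*s.max();n2=q[2:]+q[:2]*s.min()
    print(n,len(P),"dir",q[:2],"angle",np.arctan2(-q[0]*np.sign(q[1]),abs(q[1])),"ends",n1.round(1),n2.round(1))
go(*u2w(-10,-120),.30,TH+.18)
```

```text
top 223 dir [ 0.18297684 -0.9831172 ] angle 0.18401358 ends [  -6.2 -158.7] [-37.   7.]
scene 338 dir [ 0.163599  -0.9865269] angle 0.16433771 ends [ -11.6 -156.2] [-39.2  10.2]
t 8.15 pos [0.478  0.354  0.3392] u [-72.5 348.3] yang 0.093 tool shift cm [-46.83   6.24   3.83] spin -0.180 F [-0.5 -0.1 -0.6] w 0.0872
```

View pics/after.png

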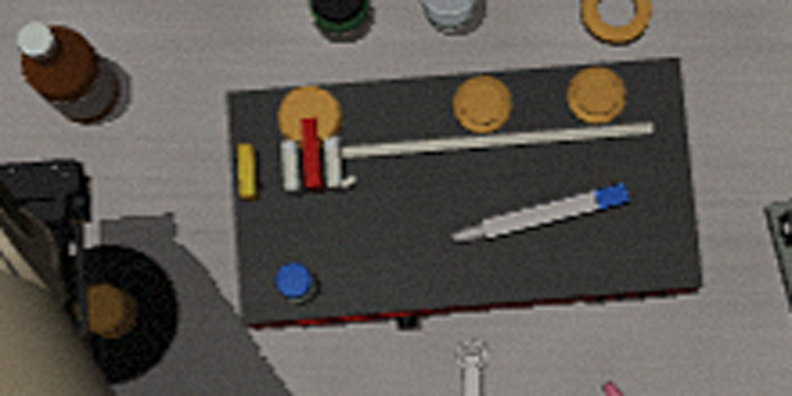

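The cup stands on the mat at (108,308). The bar runs from nose (455,238) to tail (627,193). I grip it 30 mm from the tail.

Call:
move_arm([
  {"dx": -4.3,"dy": 0.5,"dz": 0,"spin": 0},
  {"dx": -4.3,"dy": 0.5,"dz": 0,"spin": 0},
  {"dx": -4.3,"dy": 0.5,"dz": 0,"spin": 0},
  {"dx": -4.3,"dy": 0.5,"dz": 0,"spin": 0},
  {"dx": -4.3,"dy": 0.5,"dz": 0,"spin": 0},
  {"dx": -4.3,"dy": 0.5,"dz": 0,"spin": 0},
  {"dx": -4.3,"dy": 0.5,"dz": 0,"spin": 0},
  {"dx": -4.3,"dy": 0.5,"dz": 0,"spin": 0},
  {"dx": -4.3,"dy": 0.5,"dz": 0,"spin": 0},
  {"dx": -4.3,"dy": 0.5,"dz": 0,"spin": 0},
  {"dx": -4.3,"dy": 0.5,"dz": 0,"spin": 0},
  {"dx": 0,"dy": 0,"dz": 0,"spin": -0.1},
], claw=5)

```text
time: 9.35
ee_pos: [0.5757, -0.1185, 0.3365]
eef_rot: [0.639, 0.769, -0.002, 0.0]
ft_force: [0.1, -0.2, -1.2]
width: 0.0499
grip_force: 0.0
```

Call:
move_arm([
  {"dx": 0,"dy": 0,"dz": 1,"spin": -0.078},
  {"dx": 0,"dy": 0,"dz": 1,"spin": 0},
  {"dx": 0,"dy": 0,"dz": 0,"spin": 0},
  {"dx": 0,"dy": 0,"dz": 0,"spin": 0},
])

```text
time: 9.75
ee_pos: [0.5763, -0.1115, 0.3167]
eef_rot: [0.606, 0.796, -0.0, -0.001]
ft_force: [-0.9, 0.6, 0.9]
width: 0.0501
grip_force: 0.0
```

Run:
```python
from h import *
go(*u2w(-13,-129),.263,TH+.178)
```

```text
t 9.75 pos [ 0.5763 -0.1115  0.3167] u [ -17.8 -124.4] yang 0.27 tool shift cm [-0.54  0.4   5.37] spin -0.001 F [-0.9  0.6  0.9] w 0.0501
```

Call:
move_arm([
  {"dx": -0.5,"dy": 0.4,"dz": 0,"spin": 0},
  {"dx": 0,"dy": 0,"dz": 1.7,"spin": 0},
  {"dx": 0,"dy": 0,"dz": 1.7,"spin": 0},
  {"dx": 0,"dy": 0,"dz": 1.2,"spin": 0},
  {"dx": 0,"dy": 0,"dz": 0.5,"spin": 0},
  {"dx": 0,"dy": 0,"dz": 0.25,"spin": 0},
  {"dx": 0,"dy": 0,"dz": 0,"spin": 0},
  {"dx": 0,"dy": 0,"dz": 0,"spin": 0},
  {"dx": 0,"dy": 0,"dz": 0,"spin": 0},
])

```text
time: 10.65
ee_pos: [0.5819, -0.1156, 0.2643]
eef_rot: [0.605, 0.796, 0.0, 0.0]
ft_force: [-0.5, 0.8, 0.8]
width: 0.0499
grip_force: 0.0
```

Call:
move_arm([
  {"dx": 0,"dy": 0,"dz": 0,"spin": 0},
  {"dx": 0,"dy": 0,"dz": 0,"spin": 0},
  {"dx": 0,"dy": 0,"dz": 0,"spin": 0},
  {"dx": 0,"dy": 0,"dz": 0,"spin": 0},
  {"dx": 0,"dy": 0,"dz": 0,"spin": 0},
  {"dx": 0,"dy": 0,"dz": 0,"spin": 0},
  {"dx": 0,"dy": 0,"dz": 0,"spin": 0},
], claw=1.0, squeeze=20)

```text
time: 11.35
ee_pos: [0.5817, -0.1155, 0.2638]
eef_rot: [0.605, 0.796, 0.0, 0.0]
ft_force: [0.9, 0.5, 0.1]
width: 0.0176
grip_force: 20.0
```

Run:
```python
from h import *
go(*u2w(35,-129),None,TH)
```

```text
t 11.35 pos [ 0.5817 -0.1155  0.2638] u [ -12.8 -128.9] yang 0.271 tool shift cm [-0.86  4.7   0.  ] spin 0.178 F [0.9 0.5 0.1] w 0.0176
```

Call:
move_arm([
  {"dx": 0,"dy": 0,"dz": 0,"spin": 0.06},
  {"dx": 0,"dy": 0,"dz": 0,"spin": 0.06},
  {"dx": 0,"dy": 0,"dz": 0,"spin": 0.058},
  {"dx": 0,"dy": 1,"dz": 0,"spin": 0},
  {"dx": 0,"dy": 1,"dz": 0,"spin": 0},
  {"dx": 0,"dy": 1,"dz": 0,"spin": 0},
  {"dx": 0,"dy": 1,"dz": 0,"spin": 0},
  {"dx": 0,"dy": 0,"dz": 0,"spin": 0},
  {"dx": 0,"dy": 0,"dz": 0,"spin": 0},
])

```text
time: 12.25
ee_pos: [0.6221, -0.1117, 0.2638]
eef_rot: [0.673, 0.739, 0.0, 0.001]
ft_force: [1.4, 0.5, 1.3]
width: 0.0173
grip_force: 20.0
```

Run:
```python
from h import *
import pickle
go(*u2w(41,-129),None,TH)
a=cam("top");b=cam("scene");pickle.dump((a,b),open("c2.pkl","wb"))
A=cv2.resize(a["img"][130:222,235:385],None,fx=5.2,fy=5.2,interpolation=2)
cv2.imwrite("pics/lane.png",A[:,:,::-1])
B=cv2.resize(b["img"][165:290,240:440],None,fx=4,fy=4,interpolation=2)
cv2.imwrite("pics/lane2.png",B[:,:,::-1])
```

```text
t 12.25 pos [ 0.6221 -0.1117  0.2638] u [  27.8 -128.8] yang 0.093 tool shift cm [-0.02  1.32  0.  ] spin 0.000 F [1.4 0.5 1.3] w 0.0173
```

View pics/lane2.png

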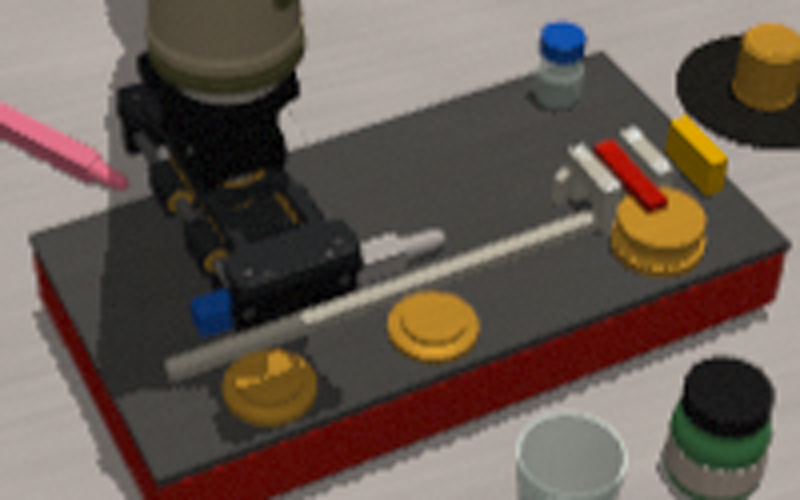

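The cup stands on the mat (770,65) and the bar is nearly parallel to the fence, with its nose at (442,238). I check the nose against the fence with both views.

Run:
```python
from h import *
import pickle
a,b=pickle.load(open("c2.pkl","rb"))
for n,c in(("top",a),("scene",b)):
    im=c["img"];hs=cv2.cvtColor(im,cv2.COLOR_RGB2HSV)
    m=((im.max(2)>105)&(hs[...,1]<70))
    ys,xs=np.nonzero(m); P=np.array([w2u(onz(c,(x,y),.079)) for x,y in zip(xs,ys)])
    k=(P[:,0]>0)&(P[:,0]<75)&(P[:,1]>-60)&(P[:,1]<85);P=P[k]
    for lo in range(-60,85,10):
        q=P[(P[:,1]>=lo)&(P[:,1]<lo+10)]
        print(n,lo,np.histogram(q[:,0],bins=np.arange(10,71,3))[0].tolist())
```

```text
top -60 [0, 0, 0, 0, 3, 2, 3, 3, 1, 2, 0, 0, 0, 3, 3, 2, 1, 0, 0, 0]
top -50 [0, 0, 0, 0, 3, 3, 2, 0, 3, 1, 0, 0, 0, 2, 1, 3, 3, 0, 0, 0]
top -40 [0, 0, 0, 3, 3, 2, 1, 3, 2, 0, 0, 0, 0, 1, 3, 3, 0, 0, 0, 0]
top -30 [0, 0, 0, 2, 2, 2, 3, 3, 3, 0, 0, 0, 0, 3, 3, 3, 0, 0, 0, 0]
top -20 [0, 0, 0, 0, 1, 3, 3, 3, 1, 0, 0, 0, 0, 3, 3, 3, 0, 0, 0, 0]
top -10 [0, 0, 0, 0, 0, 3, 3, 1, 0, 0, 0, 0, 0, 3, 2, 1, 3, 0, 0, 0]
top 0 [0, 0, 0, 0, 0, 3, 1, 2, 0, 0, 0, 0, 0, 1, 1, 3, 1, 0, 0, 0]
top 10 [0, 0, 0, 0, 0, 0, 0, 0, 0, 0, 0, 0, 1, 2, 3, 3, 0, 0, 0, 0]
top 20 [0, 0, 0, 0, 0, 0, 0, 0, 0, 0, 0, 0, 0, 3, 3, 2, 0, 0, 0, 0]
top 30 [0, 0, 0, 0, 0, 0, 0, 0, 0, 0, 0, 0, 0, 3, 3, 2, 1, 0, 0, 0]
top 40 [0, 0, 0, 0, 0, 0, 0, 0, 0, 0, 0, 0, 0, 3, 1, 2, 3, 0, 0, 0]
top 50 [0, 0, 0, 0, 0, 0, 0, 0, 0, 0, 0, 0, 1, 1, 3, 3, 0, 0, 0, 0]
top 60 [0, 0, 0, 0, 0, 0, 0, 0, 0, 0, 0, 0, 0, 3, 3, 3, 0, 0, 0, 0]
top 70 [0, 0, 0, 0, 0, 0, 0, 0, 0, 0, 0, 0, 0, 3, 3, 3, 0, 0, 0, 0]
top 80 [0, 0, 0, 0, 0, 0, 0, 0, 0, 0, 0, 0, 0, 1, 1, 1, 0, 0, 0, 0]
scene -60 [0, 0, 0, 0, 0, 0, 0, 0, 0, 0, 0, 0, 0, 4, 3, 4, 3, 1, 0, 0]
scen
[... 279 characters left out ...]

scene -10 [0, 0, 1, 4, 3, 3, 3, 4, 0, 0, 0, 0, 1, 2, 4, 4, 3, 1, 0, 0]
scene 0 [0, 0, 0, 2, 3, 3, 4, 3, 1, 0, 0, 0, 0, 4, 4, 3, 4, 0, 0, 0]
scene 10 [0, 0, 0, 1, 1, 2, 1, 0, 0, 0, 0, 0, 1, 3, 3, 3, 3, 1, 0, 0]
scene 20 [0, 0, 0, 0, 0, 0, 0, 0, 0, 0, 0, 0, 1, 4, 3, 3, 4, 1, 0, 0]
scene 30 [0, 0, 0, 0, 0, 0, 0, 0, 0, 0, 0, 0, 1, 3, 3, 3, 3, 1, 0, 0]
scene 40 [0, 0, 0, 0, 0, 0, 0, 0, 0, 0, 0, 0, 1, 2, 3, 4, 4, 0, 0, 0]
scene 50 [0, 0, 0, 0, 0, 0, 0, 0, 0, 0, 0, 0, 0, 4, 4, 3, 2, 1, 0, 0]
scene 60 [0, 0, 0, 0, 0, 0, 0, 0, 0, 0, 0, 0, 1, 3, 3, 3, 3, 1, 0, 0]
scene 70 [0, 0, 0, 0, 0, 0, 0, 0, 0, 0, 0, 0, 1, 4, 3, 3, 4, 1, 0, 0]
scene 80 [0, 0, 0, 0, 0, 0, 0, 0, 0, 0, 0, 0, 1, 1, 1, 2, 1, 0, 0, 0]
```

Call:
move_arm([
  {"dx": 0,"dy": 0.5,"dz": 0,"spin": 0},
  {"dx": 0,"dy": 0.4,"dz": 0,"spin": 0},
  {"dx": 0,"dy": 0.2,"dz": 0,"spin": 0},
  {"dx": 0,"dy": 0.1,"dz": 0,"spin": 0},
  {"dx": 0,"dy": 0,"dz": 0,"spin": 0},
  {"dx": 0,"dy": 0,"dz": 0,"spin": 0},
])

```text
time: 12.95
ee_pos: [0.6335, -0.1108, 0.2638]
eef_rot: [0.674, 0.739, 0.0, 0.0]
ft_force: [-1.4, -0.5, 3.2]
width: 0.0177
grip_force: 20.0
```

Run:
```python
from h import *
go(*u2w(41,-129),None,TH)
```

```text
t 12.95 pos [ 0.6335 -0.1108  0.2638] u [  39.2 -129. ] yang 0.093 tool shift cm [0.   0.18 0.  ] spin -0.000 F [-1.4 -0.5  3.2] w 0.0177
```

Call:
move_arm([
  {"dx": 0,"dy": 0.1,"dz": 0,"spin": 0},
  {"dx": 0,"dy": 0.1,"dz": 0,"spin": 0},
  {"dx": 0,"dy": 0,"dz": 0,"spin": 0},
  {"dx": 0,"dy": 0,"dz": 0,"spin": 0},
])

```text
time: 13.35
ee_pos: [0.6354, -0.1106, 0.2637]
eef_rot: [0.673, 0.739, -0.0, -0.0]
ft_force: [-4.2, -0.3, 6.2]
width: 0.0173
grip_force: 20.0
```

Call:
move_arm([
  {"dx": 0.7,"dy": 0,"dz": 0,"spin": 0},
  {"dx": 1,"dy": 0,"dz": 0,"spin": 0},
  {"dx": 1,"dy": 0,"dz": 0,"spin": 0},
  {"dx": 1,"dy": 0,"dz": 0,"spin": 0},
  {"dx": 1,"dy": 0,"dz": 0,"spin": 0},
  {"dx": 1,"dy": 0,"dz": 0,"spin": 0},
  {"dx": 1,"dy": 0,"dz": 0,"spin": 0},
  {"dx": 1,"dy": 0,"dz": 0,"spin": 0},
  {"dx": 0.5,"dy": 0,"dz": 0,"spin": 0},
  {"dx": 0,"dy": 0,"dz": 0,"spin": 0},
  {"dx": 0,"dy": 0,"dz": 0,"spin": 0},
])

```text
time: 14.45
ee_pos: [0.6278, -0.0274, 0.2637]
eef_rot: [0.673, 0.74, 0.001, -0.001]
ft_force: [-3.4, 4.2, 5.8]
width: 0.0176
grip_force: 20.0
```

Run:
```python
from h import *
go(*u2w(41,50),None,TH)
a=cam("top");b=cam("scene")
A=cv2.resize(a["img"][150:190,240:340],None,fx=7,fy=7,interpolation=2)
B=cv2.resize(b["img"][195:255,325:425],None,fx=5,fy=5,interpolation=2)
B=np.pad(B,((0,0),(0,200),(0,0)))
cv2.imwrite("pics/eye.png",np.vstack([A,B])[:,:,::-1])
```

```text
t 14.45 pos [ 0.6278 -0.0274  0.2637] u [ 41.3 -45.4] yang 0.094 tool shift cm [ 9.54 -0.02  0.02] spin 0.001 F [-3.4  4.2  5.8] w 0.0176
```

View pics/eye.png

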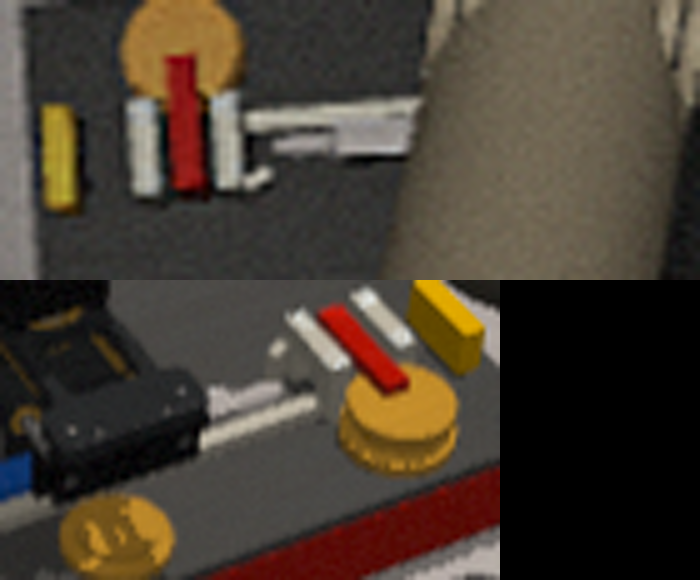

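The nose, at top-crop (272,142), sits against the fence and lines up with the mouth. I continue in.

Call:
move_arm([
  {"dx": 0.7,"dy": 0,"dz": 0,"spin": 0},
  {"dx": 0.8,"dy": 0,"dz": 0,"spin": 0},
  {"dx": 0.8,"dy": 0,"dz": 0,"spin": 0},
  {"dx": 0.8,"dy": 0,"dz": 0,"spin": 0},
  {"dx": 0.8,"dy": 0,"dz": 0,"spin": 0},
  {"dx": 0,"dy": 0,"dz": 0,"spin": 0},
])

```text
time: 15.15
ee_pos: [0.6241, 0.0119, 0.2637]
eef_rot: [0.673, 0.74, 0.0, -0.001]
ft_force: [-2.6, 0.3, 5.1]
width: 0.0176
grip_force: 20.0
```

Run:
```python
from h import *
go(*u2w(41,50),None,TH)
```

```text
t 15.15 pos [0.6241 0.0119 0.2637] u [41.2 -5.9] yang 0.095 tool shift cm [ 5.59 -0.01  0.01] spin 0.002 F [-2.6  0.3  5.1] w 0.0176
```

Passing smoothly, with low force. I continue towards home.

Call:
move_arm([
  {"dx": 0.7,"dy": 0,"dz": 0,"spin": 0},
  {"dx": 0.8,"dy": 0,"dz": 0,"spin": 0},
  {"dx": 0.8,"dy": 0,"dz": 0,"spin": 0},
  {"dx": 0.8,"dy": 0,"dz": 0,"spin": 0},
  {"dx": 0.7,"dy": 0,"dz": 0,"spin": 0},
  {"dx": 0.6,"dy": 0,"dz": 0,"spin": 0},
  {"dx": 0.4,"dy": 0,"dz": 0,"spin": 0},
  {"dx": 0,"dy": 0,"dz": 0,"spin": 0},
  {"dx": 0,"dy": 0,"dz": 0,"spin": 0},
])

```text
time: 16.05
ee_pos: [0.6195, 0.0587, 0.2637]
eef_rot: [0.673, 0.739, 0.0, -0.0]
ft_force: [-2.7, -1.6, 5.8]
width: 0.0178
grip_force: 20.0
```

Run:
```python
from h import *
go(*u2w(41,50),None,TH)
```

```text
t 16.05 pos [0.6195 0.0587 0.2637] u [41. 41.] yang 0.094 tool shift cm [ 0.9 -0.   0. ] spin 0.001 F [-2.7 -1.6  5.8] w 0.0178
```

Call:
move_arm([
  {"dx": 0.2,"dy": 0,"dz": 0,"spin": 0},
  {"dx": 0.2,"dy": 0,"dz": 0,"spin": 0},
  {"dx": 0.2,"dy": 0,"dz": 0,"spin": 0},
  {"dx": 0.1,"dy": 0,"dz": 0,"spin": 0},
  {"dx": 0,"dy": 0,"dz": 0,"spin": 0},
  {"dx": 0,"dy": 0,"dz": 0,"spin": 0},
])

```text
time: 16.65
ee_pos: [0.6189, 0.0644, 0.2637]
eef_rot: [0.674, 0.739, -0.0, 0.0]
ft_force: [-3.5, -4.0, 5.0]
width: 0.0175
grip_force: 20.0
```

Call:
move_arm([
  {"dx": 0.15,"dy": 0,"dz": 0,"spin": 0},
  {"dx": 0.15,"dy": 0,"dz": 0,"spin": 0},
  {"dx": 0,"dy": 0,"dz": 0,"spin": 0},
  {"dx": 0,"dy": 0,"dz": 0,"spin": 0},
])

```text
time: 17.05
ee_pos: [0.6187, 0.0673, 0.2637]
eef_rot: [0.674, 0.739, -0.0, 0.0]
ft_force: [-2.9, -5.4, 5.7]
width: 0.018
grip_force: 20.0
```

Call:
move_arm([
  {"dx": 0.15,"dy": 0,"dz": 0,"spin": 0},
  {"dx": 0.15,"dy": 0,"dz": 0,"spin": 0},
  {"dx": 0,"dy": 0,"dz": 0,"spin": 0},
  {"dx": 0,"dy": 0,"dz": 0,"spin": 0},
])

```text
time: 17.45
ee_pos: [0.6185, 0.0688, 0.2637]
eef_rot: [0.674, 0.739, -0.001, 0.001]
ft_force: [-1.7, -10.4, 5.0]
width: 0.0175
grip_force: 20.0
```

Call:
move_arm([
  {"dx": 0.15,"dy": 0,"dz": 0,"spin": 0},
  {"dx": 0.15,"dy": 0,"dz": 0,"spin": 0},
  {"dx": 0,"dy": 0,"dz": 0,"spin": 0},
  {"dx": 0,"dy": 0,"dz": 0,"spin": 0},
])

```text
time: 17.85
ee_pos: [0.6184, 0.0696, 0.2637]
eef_rot: [0.675, 0.738, -0.002, 0.002]
ft_force: [-0.7, -15.6, 5.0]
width: 0.0177
grip_force: 20.0
```

Run:
```python
from h import *
go(*u2w(41,50),None,TH)
b=cam("scene")
B=cv2.resize(b["img"][175:265,290:440],None,fx=5,fy=5,interpolation=2)
cv2.imwrite("pics/home.png",B[:,:,::-1])
```

```text
t 17.85 pos [0.6184 0.0696 0.2637] u [40.9 52. ] yang 0.089 tool shift cm [-0.2   0.01  0.  ] spin -0.004 F [ -0.7 -15.6   5. ] w 0.0177
```

View pics/home.png

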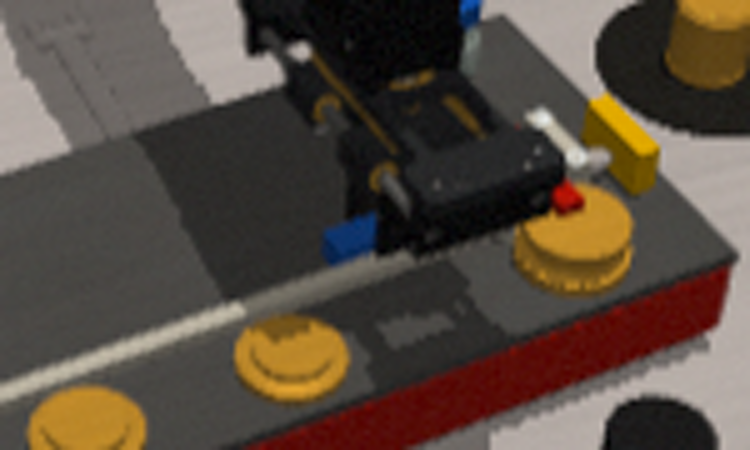

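The nose at (600,160) touches the yellow stop and the force has risen to 15 N, so the bar is home. I release and rise.

Call:
move_arm([
  {"dx": 0,"dy": 0,"dz": 0,"spin": 0},
  {"dx": -0.2,"dy": 0,"dz": 0,"spin": 0},
  {"dx": 0,"dy": 0,"dz": 0,"spin": 0},
  {"dx": 0,"dy": 0,"dz": 0,"spin": 0},
  {"dx": 0,"dy": 0,"dz": 0,"spin": 0},
  {"dx": 0,"dy": 0,"dz": -0.5,"spin": 0},
  {"dx": 0,"dy": 0,"dz": -1.5,"spin": 0},
  {"dx": 0,"dy": 0,"dz": -3,"spin": 0},
  {"dx": 0,"dy": 0,"dz": -3,"spin": 0},
  {"dx": 0,"dy": 0,"dz": -2,"spin": 0},
  {"dx": 0,"dy": 0,"dz": 0,"spin": 0},
], claw=4)

```text
time: 19.0
ee_pos: [0.6192, 0.0713, 0.3684]
eef_rot: [0.674, 0.739, 0.003, 0.002]
ft_force: [0.4, -0.7, 0.1]
width: 0.0402
grip_force: 0.0
```

Run:
```python
from h import *
go(.464,-.365,None,TH)
```

```text
t 19.0 pos [0.6192 0.0713 0.3684] u [41.8 53.7] yang 0.093 tool shift cm [-42.01 -19.49  -0.17] spin -0.000 F [ 0.4 -0.7  0.1] w 0.0402
```

Call:
move_arm([
  {"dx": -3.5,"dy": -1.63,"dz": 0,"spin": 0},
  {"dx": -3.5,"dy": -1.63,"dz": 0,"spin": 0},
  {"dx": -3.5,"dy": -1.63,"dz": 0,"spin": 0},
  {"dx": -3.5,"dy": -1.63,"dz": 0,"spin": 0},
  {"dx": -3.5,"dy": -1.63,"dz": 0,"spin": 0},
  {"dx": -3.5,"dy": -1.63,"dz": 0,"spin": 0},
  {"dx": -3.5,"dy": -1.63,"dz": 0,"spin": 0},
  {"dx": -3.5,"dy": -1.63,"dz": 0,"spin": 0},
  {"dx": -3.5,"dy": -1.63,"dz": 0,"spin": 0},
  {"dx": -3.5,"dy": -1.63,"dz": 0,"spin": 0},
  {"dx": -3.5,"dy": -1.63,"dz": 0,"spin": 0},
  {"dx": -3.5,"dy": -1.63,"dz": 0,"spin": 0},
], claw=0)

```text
time: 20.2
ee_pos: [0.4619, -0.3659, 0.3639]
eef_rot: [0.673, 0.739, 0.0, -0.0]
ft_force: [0.7, 0.5, 0.3]
width: 0.0003
grip_force: 0.0
```

Call:
move_arm([
  {"dx": 0,"dy": 0,"dz": 0,"spin": 0},
  {"dx": 0,"dy": 0,"dz": 0,"spin": 0},
])

```text
time: 20.4
ee_pos: [0.4621, -0.3654, 0.3637]
eef_rot: [0.674, 0.738, -0.0, -0.0]
ft_force: [0.8, 0.5, -0.3]
width: 0.0004
grip_force: 0.0
```

Run:
```python
from h import *
go(.464,-.365,.232,TH)
a=cam("top");b=cam("scene")
# nose & bar check in both views
for n,c in(("top",a),("scene",b)):
    im=c["img"];hs=cv2.cvtColor(im,cv2.COLOR_RGB2HSV)
    m=((hs[...,0]>100)&(hs[...,0]<125)&(hs[...,1]>120)&(hs[...,2]>90))
    ys,xs=np.nonzero(m);P=np.array([w2u(onz(c,(x,y),.085)) for x,y in zip(xs,ys)])
    k=(P[:,0]>0)&(P[:,0]<80)&(P[:,1]>-50)&(P[:,1]<120);print(n,"blue tail",P[k].min(0).round(1),P[k].max(0).round(1))
    m=(im.max(2)>105)&(hs[...,1]<70)
    ys,xs=np.nonzero(m);P=np.array([w2u(onz(c,(x,y),.079)) for x,y in zip(xs,ys)])
    k=(P[:,0]>20)&(P[:,0]<60)&(P[:,1]>167)&(P[:,1]<195);print(n,"nose",k.sum(),P[k].min(0).round(1) if k.any() else"",P[k].max(0).round(1) if k.any() else"")
```

```text
t 20.4 pos [ 0.4621 -0.3654  0.3637] u [-155.1 -366.6] yang 0.091 tool shift cm [ 0.02  0.2  13.17] spin -0.002 F [ 0.8  0.5 -0.3] w 0.0004
top blue tail [31.2 21.3] [47.1 49. ]
top nose 18 [ 36.7 168.3] [ 44.6 188.9]
scene blue tail [28.1 22.3] [48.7 52.5]
scene nose 45 [ 20.7 169.3] [ 44.9 193.5]
```

The bar is home: nose y ≈ 189, x ≈ 41. I press the pedal.

Call:
move_arm([
  {"dx": 0,"dy": 0.2,"dz": 3,"spin": 0},
  {"dx": 0,"dy": 0,"dz": 3,"spin": 0},
  {"dx": 0,"dy": 0,"dz": 2,"spin": 0},
  {"dx": 0,"dy": 0,"dz": 1,"spin": 0},
  {"dx": 0,"dy": 0,"dz": 1,"spin": 0},
  {"dx": 0,"dy": 0,"dz": 1,"spin": 0},
  {"dx": 0,"dy": 0,"dz": 1,"spin": 0},
  {"dx": 0,"dy": 0,"dz": 0.6,"spin": 0},
  {"dx": 0,"dy": 0,"dz": 0,"spin": 0},
  {"dx": 0,"dy": 0,"dz": 0,"spin": 0},
])

```text
time: 21.5
ee_pos: [0.4645, -0.3649, 0.2385]
eef_rot: [0.674, 0.739, -0.0, 0.0]
ft_force: [-4.9, 1.3, 7.7]
width: 0.0007
grip_force: 4.0
```

Call:
move_arm([
  {"dx": 0,"dy": 0,"dz": 0.3,"spin": 0},
  {"dx": 0,"dy": 0,"dz": 0.3,"spin": 0},
  {"dx": 0,"dy": 0,"dz": 0.2,"spin": 0},
  {"dx": 0,"dy": 0,"dz": 0,"spin": 0},
  {"dx": 0,"dy": 0,"dz": 0,"spin": 0},
])

```text
time: 22.0
ee_pos: [0.4645, -0.3653, 0.2323]
eef_rot: [0.674, 0.739, 0.001, 0.0]
ft_force: [-11.8, 7.1, 29.0]
width: 0.0008
grip_force: 14.1
```

The force jumped well past 9 N at tip height 50 mm, so the pedal is at its stop. I let it up and retreat.

Call:
move_arm([
  {"dx": 0,"dy": 0,"dz": 0,"spin": 0},
  {"dx": 0,"dy": 0,"dz": -0.7,"spin": 0},
  {"dx": 0,"dy": 0,"dz": -1,"spin": 0},
  {"dx": 0,"dy": 0,"dz": -1,"spin": 0},
  {"dx": 0,"dy": 0,"dz": -1,"spin": 0},
  {"dx": 0,"dy": 0,"dz": -1.5,"spin": 0},
  {"dx": 0,"dy": 0,"dz": -3,"spin": 0},
  {"dx": 0,"dy": 0,"dz": -3,"spin": 0},
  {"dx": 0,"dy": 0,"dz": -3,"spin": 0},
  {"dx": 0,"dy": 0,"dz": 0,"spin": 0},
  {"dx": 0,"dy": 0,"dz": 0,"spin": 0},
])

```text
time: 23.1
ee_pos: [0.4644, -0.3646, 0.3722]
eef_rot: [0.674, 0.739, 0.0, 0.0]
ft_force: [-0.3, 0.2, -0.7]
width: 0.0003
grip_force: 0.0
```

Run:
```python
from h import *
go(.464,-.365,.36,TH)
b=cam("scene"); save(b,"end.png",(150,90,530,360),2)
```

```text
t 23.1 pos [ 0.4644 -0.3646  0.3722] u [-152.8 -366. ] yang 0.093 tool shift cm [-0.03 -0.04  1.22] spin -0.000 F [-0.3  0.2 -0.7] w 0.0003
```

View pics/end.png

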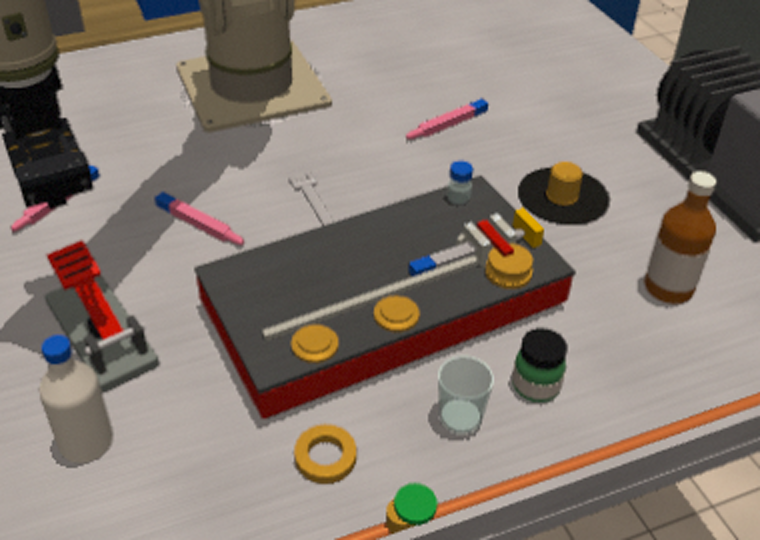

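The picture shows the pedal up (75,262), the bar home (tail 423,265), the cup upright on the mat (565,183), and the other things in place. I hand in.

```bash
python3 -c "
from h import *
print(job.close_job())"
```

```text
the job is handed in; nothing more can be done
None
```

The job is handed in at about 23 s: the cup stands upright on the mat, the bar is home against the yellow stop, and the pedal was pressed to its stop and is back up; the hand-in call returned no verdict.

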